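Gauge the terracotta sample tile, then rack all the glaze tiles in the sloped tray

ROBOT

A 7-joint arm with a two-finger parallel gripper is mounted at the origin on a cart in front of the work surface, level with it; the furniture and walls round the work are solid. World frame = base frame: x ahead of the robot, y to its left, z up, the work surface at z = 0. Lengths are in m, angles in degrees, forces in N, time in s.
With the tool pointing down it reaches from about 0.35 to 0.775 m from the base axis. Payload 3.1 kg.
Tool frame: the origin (TCP) lies on the mounting face of the last link; the fingertips stand 173 mm ahead of it and the grasp point (between the pads) lies 155 mm ahead of it; z points along the fingers, y is the direction in which the jaws open and shut (so a half turn about z gives the same grasp; the last joint's range is limited). The gripper opens to 85 mm and grips with 20 to 120 N. Pads are 22 mm wide; open, the fingers measure 114 mm over their backs; the gripper's body (76 mm by 85 mm) begins 54 mm behind the grasp point. The pads swing forward as they close: fully open they stand 13 mm farther back than shut.
Start: joints at [-76.645, 17.813, 0.802, 86.603, -0.252, 75.585, -1.558], TCP at [0.149, 0.529, 0.405] pointing down, gripper open.
Joint ranges: [-154.91, 154.91], [-16.99, 109.72], [-72.82, 74.43], [7.12, 147.25], [-82.49, 262.49], [11.32, 116.49], [-174.64, 174.64]. Speed limits (degrees/s): [159.86, 159.86, 180, 180, 180, 180, 180].

INTERFACE

Orientations are given as [roll, pitch, yaw] about the fixed x, y, z axes, in that order (R = Rz(yaw) Ry(pitch) Rx(roll)).
In Python, from station import env, imaging, ticket gives the robot as it stands.
- The arm moves only by the shell command python3 -m pendant 'ROWS'. ROWS is JSON, a list of rows, each a list of 7 numbers: the opening, from 0 (shut) to 1 (fully open), then the shift along the tool's x, y, z in units of 40 mm (1.0 is 40 mm), then the turn, a rotation vector about the tool's x, y, z in units of 5 degrees (1.0 is 5 degrees). A call has 1 to 5 rows; each row shifts and turns the commanded pose from where the row before left it, along the tool's axes as they then stand; what a row does not reach is not made up. A row lasts 1/10 s, in which the tool goes at most 50 mm and 8.59 degrees, less where a joint would pass 70% of its speed; a pose out of reach is approached as far as the arm can. A call is refused whole if a number of a shift passes 1 or a number of a turn 1, either way. A call with a gripper value outside its range is refused whole. The fingers move at their own pace and stop on an object; the grip force is fixed at half the most. Time passes only in rows, so rows that do not move let the fingers close. It gives the time, the measured TCP pose, the force and the opening at its end, in the units of the state.
- env.get_state(): the state, without advancing time (a new reading comes with each control period).
- imaging.get_image(name): name is "scene" or "top" or "wrist"; returns a dict with "pixels" (384x512x3 uint8, red, green, blue), "intrinsics" (3x3 intrinsics, pixels), "k1" (the pictures are not rectified: a ray, as slopes to the right and down, at radius r is drawn at 1 + k1 r^2 times it, then the intrinsics apply), "R" (3x3) and "t" (3): a world point X has camera coordinates R X + t; the wrist camera has in their place "mount" (4x4, takes a point from camera to tool coordinates, whose origin is the TCP and whose axes are the flange's). Camera axes: x right, y down, z forward; pixel columns grow to the right and rows downward; lengths in m; the calibration is good to about 2 mm. A picture is of the moment at which its call begins: read the wrist's pose just before it. There is no depth.
- ticket.job_done(): hands the job in, once; it reports no verdict.
The state is a dict: "time": time; "joint_pos": joint angles; "qd": joint speeds; "tau": joint torques, N m; "position": TCP position; "eef_rot": TCP orientation; "wrist_force": force on the tool from outside, world axes, zero at the start; "torque": the same for the moment, N m; "grip_width": finger opening in m.
Only numpy, scipy, OpenCV 4.12 (cv2) and the standard library are available. Lean on these libraries where they do the work, as an engineer would, in place of code of your own. Each camera call takes 0.05 s, during which the arm holds its last target. There are 200 camera calls.

TASK

Before it is racked, check the terracotta tile on the thickness gauge: lay it flat on the base plate under the foot, press the red pad down until the foot rests on the tile, keep it there for about a second, then let it spring back up. Then fill the sloped sample tray with the terracotta tile and every other glazed tile lying out: one tile to a lane, lying flat and lengthwise, each slid down the slope until its end rests squarely against the back stop. Leave the cup and the mug where they stand.

Things in the scene. Friction and masses are not known exactly. Their poses are not given: they have to be found in the camera images.
- tile_terra: Terracotta (orange-red) glazed stoneware sample tile, a plain slab 75 (its x) x 50 (its y) x 20 mm thick, about 150 g, with a bare clay band near its underside; starts flat on the riser. Origin: centre of the underside, z up through the thickness. Either end may lead.
- tile_white: White glazed stoneware sample tile, a plain slab 75 (its x) x 50 (its y) x 20 mm thick, about 150 g, with a bare clay band near its underside; starts flat on the riser. Origin: centre of the underside, z up through the thickness. Either end may lead. May be absent.
- tile_blue: Dark blue glazed stoneware sample tile, a plain slab 75 (its x) x 50 (its y) x 20 mm thick, about 150 g, with a bare clay band near its underside; starts flat on the riser. Origin: centre of the underside, z up through the thickness. Either end may lead. May be absent.
- tile_green: Dark green glazed stoneware sample tile, a plain slab 75 (its x) x 50 (its y) x 20 mm thick, about 150 g, with a bare clay band near its underside; starts flat on the riser. Origin: centre of the underside, z up through the thickness. Either end may lead. May be absent.
- sample_tray: Fixed wooden tray, 165 (x) x 252 (y) mm; its floor slopes 14 degrees down toward its +x end (away from the robot) to a back stop. Origin: centre of its footprint on the worktop, axes level, x down the slope. Floor top: z = 10 mm at the stop (x = +80 mm), 50 mm at the open front edge (x = -80 mm). A seated tile's origin is at x = 43.6, z = 19 mm.
- tray_stop (a point): Middle of the foot of the tray's back stop, on the sloping floor. The stop is square to the floor and 26 mm high. The floor holds one tile length and part of another: lay a tile in the upper part, then push its upper end down; tiles do not slide by themselves (friction about 0.6).
- tray_lane (a point): Foot of the stop, middle of the lane at y = +30.5 mm of the tray's frame. Four lanes, centred at y = -91, -30.5, +30.5, +91 mm, 57 to 59 mm wide, between three ribs (4 mm wide, at y = -61, 0, +61 mm) and two side rails (6 mm wide), all 5 mm proud of the floor.
- gauge: Fixed thickness gauge: dark steel base plate 120 (x) x 84 (y) x 12 mm, its top the anvil; a grey column (x = +38 to +56 mm, y +-22 mm, up to z = 78 mm) at the far end. Origin: centre of the base's underside, axes level; its open front faces -x (the robot). An aluminium arm, 16 mm wide and 12 mm deep, reaches forward from the column to x = +4 mm.
- gauge_anvil (a point): Point on the anvil (z = 12 mm) straight below the foot, at x = +14 mm, y = 0 of the gauge. The foot (radius 8 mm) is 34 mm above it when up, the arm's underside 38 mm. A tile is slid in under the foot from the front, lengthwise along x, until its far end is past x = +24 mm and short of the column.
- gauge_slide (a joint): How far the sprung arm and foot are pressed down, m: 0 is up (a spring of 120 N/m lifts it, about 1.6 N to start it and 3.5 N at the tile), 0.014 when the foot rests on a tile lying flat on the anvil, 0.030 at the end of travel.
- gauge_pad (a point): Centre of the top of the round red press pad (radius 11 mm) above the foot; 66.5 mm above the worktop when up, moves with the arm.
- riser: Fixed low plywood display riser, 205 (x) x 275 (y) mm, top at z = 72 mm with a lip 4 mm wide and 4 mm proud all round, standing over cups on the left; the tiles wait on it. Origin: centre of its footprint on the worktop.
- mug_sand: Sand-coloured stoneware mug, 68 x 88 x 61 mm, a bystander to the right of the tray. Origin: centre of its underside.
- cup_green: Small green stoneware cup, 40 x 40 x 35 mm, a bystander near the front edge of the worktop. Origin: centre of its underside.

How it is judged (in metres and radians):
On the way, in this order (a step that is already met when the one before it is completed fails the run):
1. the terracotta tile lies flat on the gauge's base plate under the foot, and the foot is pressed down onto it and held there (value of joint gauge_slide between 0.0122 and 0.0165 m and x of tile_terra in the frame of gauge between -0.03 and 0.01 m and y of tile_terra in the frame of gauge between -0.025 and 0.025 m and z of tile_terra in the frame of gauge between 0.01 and 0.0145 m and angle between tile_terra's own z axis and vertical below 0.06 rad), for 0.4 s.
2. after the check, the terracotta tile lies in a lane of the tray against the back stop (x of tile_terra in the frame of sample_tray between 0.0395 and 0.049 m and y of tile_terra in the frame of sample_tray between -0.105 and 0.105 m and z of tile_terra in the frame of sample_tray between 0.0145 and 0.0235 m and angle between tile_terra's own z axis and vertical between 0.17 and 0.32 rad and angle between the y axis of tile_terra and the y axis of sample_tray, either way round below 0.12 rad), for 0.2 s.
At the end, for the whole second after the job is handed in: Every tile present lies flat in a lane of the tray with its end within about 4 mm of the back stop, square to it within 7 degrees, released and at rest; the gauge's foot is up (within 3 mm) (all of step 2 and linear speed of each of tile_terra, tile_white, tile_blue, tile_green below 0.02 m/s and x of tile_white in the frame of sample_tray between 0.0395 and 0.049 m and y of tile_white in the frame of sample_tray between -0.105 and 0.105 m and z of tile_white in the frame of sample_tray between 0.0145 and 0.0235 m and angle between tile_white's own z axis and vertical between 0.17 and 0.32 rad and angle between the y axis of each of tile_white, tile_blue, tile_green and the y axis of sample_tray, either way round below 0.12 rad and x of tile_blue in the frame of sample_tray between 0.0395 and 0.049 m and y of tile_blue in the frame of sample_tray between -0.105 and 0.105 m and z of tile_blue in the frame of sample_tray between 0.0145 and 0.0235 m and angle between tile_blue's own z axis and vertical between 0.17 and 0.32 rad and x of tile_green in the frame of sample_tray between 0.0395 and 0.049 m and y of tile_green in the frame of sample_tray between -0.105 and 0.105 m and z of tile_green in the frame of sample_tray between 0.0145 and 0.0235 m and angle between tile_green's own z axis and vertical between 0.17 and 0.32 rad and value of joint gauge_slide below 0.003 m); the robot touches nothing.
It fails at once if the mug or the cup is moved by more than 3 cm (distance of any of mug_sand, cup_green from where it was at the start of the episode above 0.03 m).
Of tile_white, tile_blue, tile_green only 2 to 3 are there at a start; the rules pass over those that are not, and their reading is None.
At some moment in a run one of tile_terra, tile_white, tile_blue, tile_green may be knocked a few centimetres aside while the robot is not near it.
Once in a run the grip may slacken for a moment while it holds something.
It also fails if it takes over 208 s, if anything falls off the work surface, if the arm or the gripper's body presses on something with over 40 N, if the wrist force passes 120 N, or if a joint passes its speed limit or range.

## Working session

There is one attempt and no reset: what is moved stays moved. The work goes in short steps, Python scripts to look and compute and a shell command to move; the robot and the scene stay as the last step left them, time stands still between calls to the robot, and variables do not carry over. Pictures are saved under pics/ and viewed, about 12 in all and at most 16, crops included, and the job is handed in when it is done.

```bash
mkdir -p pics; ls; cat > h.py <<'E'
import numpy as np, cv2
from scipy.spatial.transform import Rotation as Ro
from station import env, imaging, ticket
def snap(name,fn,crop=None,scale=1):
    s=env.get_state(); im=imaging.get_image(name)
    np.savez('pics/'+fn+'.npz',pixels=im['pixels'],K=im['intrinsics'],k1=im['k1'],R=im.get('R',0),t=im.get('t',0),mount=im.get('mount',0),pos=s['position'],rot=s['eef_rot'])
    p=im['pixels'][:,:,::-1]
    if crop: p=p[crop[1]:crop[3],crop[0]:crop[2]]
    cv2.imwrite('pics/'+fn+'.png',cv2.resize(p,None,fx=scale,fy=scale,interpolation=cv2.INTER_CUBIC)); return im
def cam(fn):
    d=np.load('pics/'+fn+'.npz')
    if d['mount'].shape==(4,4):
        T=np.eye(4);T[:3,:3]=Ro.from_euler('xyz',d['rot'],degrees=True).as_matrix();T[:3,3]=d['pos']
        C=T@d['mount'];R=C[:3,:3].T;t=-R@C[:3,3]
    else: R,t=d['R'],d['t']
    return d['K'],float(d['k1']),R,t
def px2w(fn,uv,z):
    K,k1,R,t=cam(fn);out=[]
    for u,v in uv:
        d=np.array([(u-K[0,2])/K[0,0],(v-K[1,2])/K[1,1]]);s=d.copy()
        for _ in range(20): s=d/(1+k1*(s@s))
        r=R.T@np.array([*s,1]);c=-R.T@t;out.append(c+r*(z-c[2])/r[2])
    return np.array(out)
def w2px(fn,X):
    K,k1,R,t=cam(fn);P=np.atleast_2d(X)@R.T+t;s=P[:,:2]/P[:,2:];s=s*(1+k1*(s**2).sum(1,keepdims=True))
    return s*[K[0,0],K[1,1]]+[K[0,2],K[1,2]]
E
python3 - <<'E'
from h import *
snap('top','top0',scale=1.5);snap('scene','scene0',scale=1.5)
s=env.get_state();print(s)
E
```

```text
pics
{'time': 0.1, 'joint_pos': array([-76.64456067,  17.85721756,   0.80286244,  86.68412222,
        -0.2514182 ,  75.58295501,  -1.55840131]), 'qd': array([-0.05531723, -0.14283268, -0.02598745, -0.22405989, -0.0484364 ,
       -0.06095689,  0.03317408]), 'tau': array([ 1.01787333e-03, -3.80849683e+01,  1.46819497e-01, -2.31241357e+01,
        1.23282446e-02,  8.04421376e-03, -2.69965273e-05]), 'position': array([0.14914872, 0.52909477, 0.40370675]), 'eef_rot': array([-1.79877606e+02,  6.15176045e-03,  1.64258856e+02]), 'wrist_force': array([1.22807617, 0.07993936, 0.47674548]), 'torque': array([ 0.01173004, -0.01402346,  0.02562147]), 'grip_width': 0.08520734729116486}
```

View pics/top0.png

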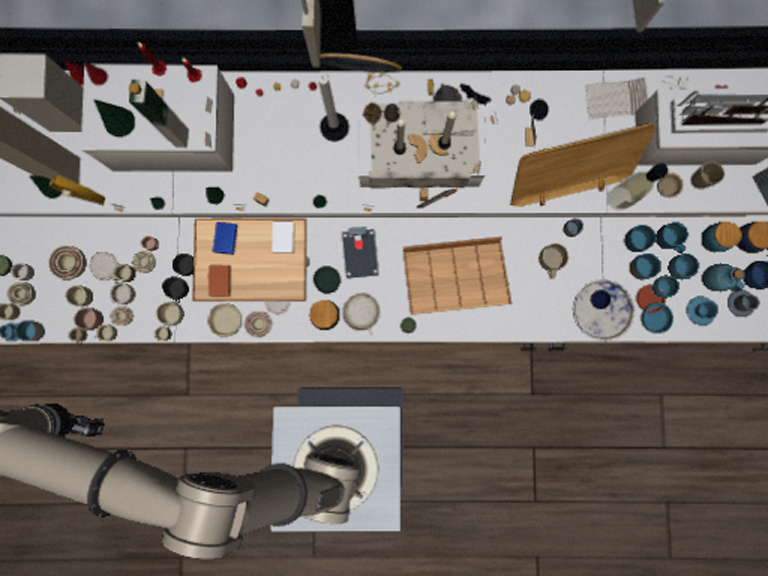

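View pics/scene0.png

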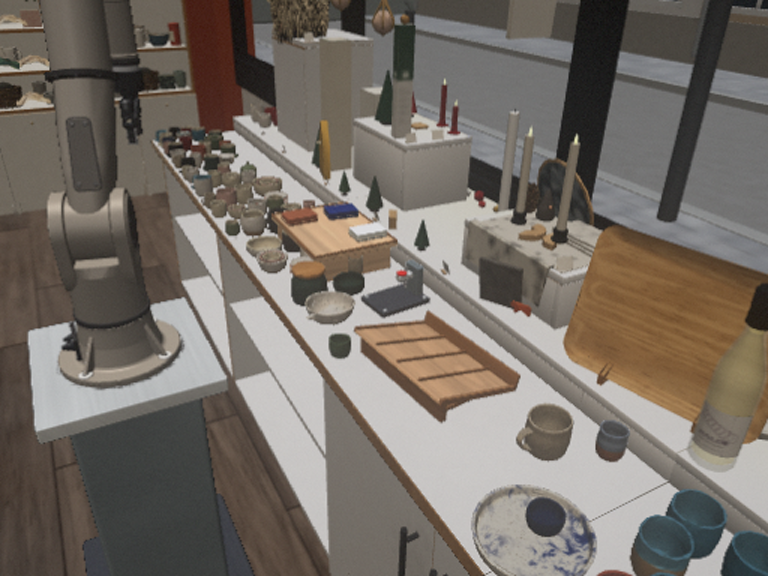

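The top view shows terracotta at (219,280), blue at (225,238) and white at (283,237) on the riser, all at 1.5x scale. There is no green tile. The gauge pad is at (358,244) and the tray spans (404–511, 238–313). I'll crop in closer.

```bash
python3 - <<'E'
from h import *
p=np.load('pics/top0.npz')['pixels'][:,:,::-1]
a=cv2.resize(p[140:212,124:212],None,fx=6,fy=6,interpolation=cv2.INTER_CUBIC)
b=cv2.resize(p[145:217,220:348],None,fx=6,fy=6,interpolation=cv2.INTER_CUBIC)
cv2.imwrite('pics/ca.png',a); cv2.imwrite('pics/cb.png',b)
K,k1,R,t=cam('top0');print(K,k1,R,-R.T@t)
print(px2w('top0',[(255,240)],0))
E
```

```text
[[447.82181892   0.         258.09458172]
 [  0.         447.82181892 188.63340007]
 [  0.           0.           1.        ]] 0.04265358461710056 [[-2.72550719e-03 -9.99995453e-01 -1.29086879e-03]
 [-9.94200586e-01  2.84848718e-03 -1.07503866e-01]
 [ 1.07507054e-01  9.90379942e-04 -9.94203828e-01]] [ 0.27542109 -0.13170876  1.71375529]
[[ 0.26444237 -0.1177073   0.        ]]
```

View pics/ca.png

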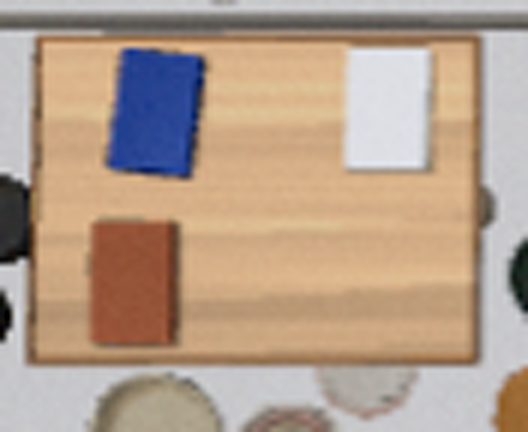

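View pics/cb.png

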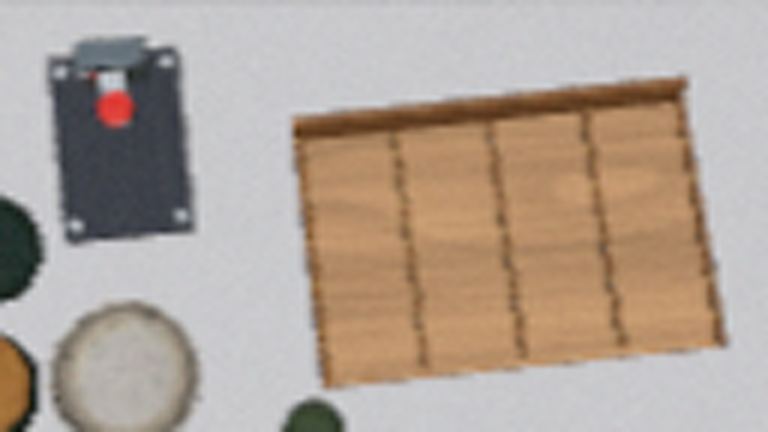

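```bash
python3 - <<'E'
from h import *
def P(l,o,z): return px2w('top0',[((u+.5)/6-.5+o[0],(v+.5)/6-.5+o[1]) for u,v in l],z)
for n,c in dict(blue=[(121,47),(205,57),(190,179),(106,168)],white=[(346,46),(430,47),(430,172),(345,170)],terra=[(92,219),(179,221),(176,346),(92,343)]).items():
    q=P(c,(124,140),.092)[:,:2]; d=(q[0]+q[1]-q[2]-q[3])/2; e=(q[0]+q[3]-q[1]-q[2])/2
    print(n,q.mean(0),'L',np.hypot(*d),'W',np.hypot(*e),'yaw',np.degrees(np.arctan2(d[1],d[0])),np.degrees(np.arctan2(-e[0],e[1])))
def fit(m,w):
    m=np.array(m);w=np.array(w);mc=m-m.mean(0);wc=w-w.mean(0)
    a=np.arctan2((mc[:,0]*wc[:,1]-mc[:,1]*wc[:,0]).sum(),(mc*wc).sum());R=np.array([[np.cos(a),-np.sin(a)],[np.sin(a),np.cos(a)]])
    o=w.mean(0)-R@m.mean(0);print(o,np.degrees(a),'res mm',np.round(1000*(w-(m@R.T+o)),1).tolist())
o=(220,145)
g=P([(50,58),(178,48),(194,232),(66,242)],o,.012)[:,:2]
fit([(.06,.042),(.06,-.042),(-.06,-.042),(-.06,.042)],g)
print('pad',P([(115,108)],o,.0665))
f=P([(424,367),(521,354),(623,344)],o,.055)[:,:2]; b=P([(398,134),(491,122),(587,112)],o,.015)[:,:2]
ff=P([(325,387),(727,345)],o,.055)[:,:2]
fit([(-.0825,.061),(-.0825,0),(-.0825,-.061),(.08,.061),(.08,0),(.08,-.061),(-.0825,.126),(-.0825,-.126)],np.vstack([f,b,ff]))
print('riser',P([(38,38),(480,38),(479,362),(28,362)],(124,140),.076))
print('cup',P([(315,420)],o,.035))
E
```

```text
blue [0.56342113 0.26709874] L 0.07543676141034535 W 0.05156982590062637 yaw -5.677910541148448 -7.314990511921376
white [0.56564517 0.12579453] L 0.07706301690470543 W 0.051554666208557955 yaw 0.5253302195640612 -1.1464791485817911
terra [0.45939395 0.27727114] L 0.075926337699996 W 0.05161839748765666 yaw 0.6923177647438522 -1.8490854023933523
[ 0.53664914 -0.0604116 ] 4.791921019867576 res mm [[0.1, -0.6], [-0.6, 1.0], [-0.1, 0.9], [0.7, -1.2]]
pad [[ 0.55129051 -0.05832163  0.0665    ]]
[ 0.47456132 -0.30363266] 5.591188597411032 res mm [[4.1, 1.8], [6.0, 2.5], [6.1, 0.1], [-5.7, -1.8], [-4.1, -0.6], [-3.8, -1.2], [-1.8, -1.6], [-1.0, 0.7]]
riser [[0.6130134  0.34423128 0.076     ]
 [0.6126543  0.07191954 0.076     ]
 [0.41147951 0.07051988 0.076     ]
 [0.41237747 0.3448468  0.076     ]]
cup [[ 0.35901991 -0.18217514  0.035     ]]
```

```bash
python3 -m pendant '[[1,0,0,0,0,0,-0.787],[1,0,0,0,0,0,-0.787],[1,0,0,0,0,0,-0.787],[1,0,0,0,0,0,-0.787]]'
python3 -m pendant '[[1,-0.7,-0.63,0,0,0,0],[1,-0.7,-0.63,0,0,0,0],[1,-0.7,-0.63,0,0,0,0],[1,-0.7,-0.63,0,0,0,0],[1,-0.7,-0.63,0,0,0,0]]'
python3 -m pendant '[[1,-0.7,-0.63,0,0,0,0],[1,-0.7,-0.63,0,0,0,0],[1,-0.7,-0.63,0,0,0,0],[1,-0.7,-0.63,0,0,0,0],[1,-0.7,-0.63,0,0,0,0]]'
python3 -m pendant '[[1,0,0,0,0,0,0],[1,0,0,0,0,0,0]]'
cat >> h.py <<'E'
def to(x,y,z,r=(180,0,180)):
    s=env.get_state();R=Ro.from_euler('xyz',s['eef_rot'],degrees=True);T=Ro.from_euler('xyz',r,degrees=True)
    print('t',round(s['time'],2),'shift units',np.round(R.inv().apply(np.array([x,y,z])-s['position'])/.04,3),'turn units',np.round((R.inv()*T).as_rotvec(degrees=True)/5,3),'pos',np.round(s['position'],4),np.round(s['eef_rot'],2),'w',round(s['grip_width'],4),'F',np.round(s['wrist_force'],1))
E
python3 - <<'E'
from h import *
to(.44,.277,.40); snap('wrist','w1',scale=1.5)
E
```

```text
time: 0.5
position: [0.1491, 0.5292, 0.404]
eef_rot: [-179.9, -0.0, -179.8]
wrist_force: [-1.0, -0.2, -0.3]
grip_width: 0.0853
time: 1.0
position: [0.29, 0.4021, 0.4042]
eef_rot: [-180.0, -0.0, -180.0]
wrist_force: [1.1, 0.1, -0.0]
grip_width: 0.0853
time: 1.5
position: [0.43, 0.2761, 0.4043]
eef_rot: [-180.0, -0.0, -180.0]
wrist_force: [0.1, 1.7, -0.4]
grip_width: 0.0857
time: 1.7
position: [0.4296, 0.2765, 0.4042]
eef_rot: [-180.0, -0.1, 179.8]
wrist_force: [-0.7, 0.4, -0.5]
grip_width: 0.0853
t 1.7 shift units [-0.259  0.013  0.104] turn units [-0.005 -0.013 -0.032] pos [0.4296 0.2765 0.4042] [-1.7998e+02 -7.0000e-02  1.7984e+02] w 0.0853 F [-0.7  0.4 -0.5]
```

View pics/w1.png

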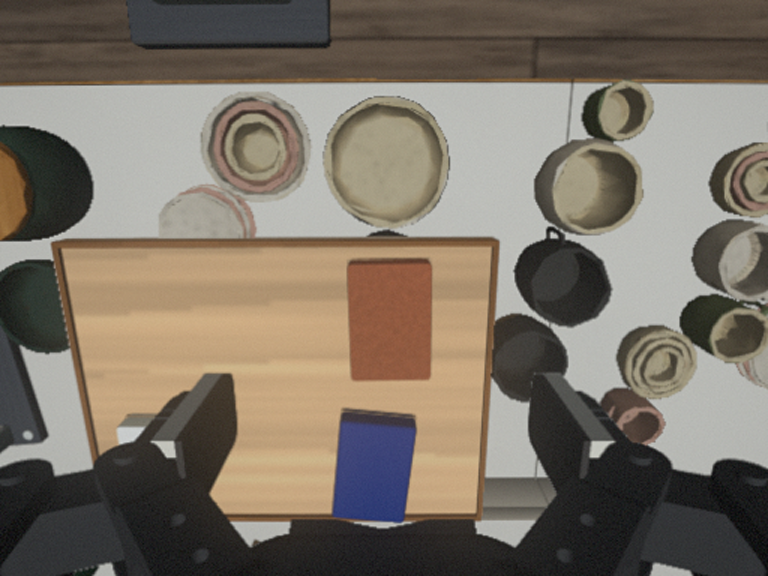

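The wrist view shows the terracotta top face at (349–431, 261–380), with the blue tile beyond it at (333–415, 415–520).

```bash
python3 - <<'E'
from h import *
q=px2w('w1',[((u+.5)/1.5-.5,(v+.5)/1.5-.5) for u,v in [(349,262),(431,261),(431,380),(351,380)]],.092)
print(q,q.mean(0)); c=q.mean(0); to(c[0]-.020,c[1],.248)
E
```

```text
[[0.42189664 0.25810169 0.092     ]
 [0.42133175 0.30576221 0.092     ]
 [0.49709743 0.30776056 0.092     ]
 [0.49707523 0.25788206 0.092     ]] [0.45935026 0.28237663 0.092     ]
t 1.75 shift units [-0.272  0.113  3.905] turn units [ 0.003 -0.018  0.003] pos [0.4287 0.2778 0.4042] [ 1.7999e+02 -9.0000e-02 -1.7998e+02] w 0.0854 F [-0.8  0.9  0.1]
```

```bash
python3 -m pendant '[[1,-0.25,0.1,0.8,0,0,0],[1,0,0,0.8,0,0,0],[1,0,0,0.8,0,0,0],[1,0,0,0.8,0,0,0],[1,0,0,0.7,0,0,0]]'
python3 -m pendant '[[0,0,0,0,0,0,0],[0,0,0,0,0,0,0],[0,0,0,0,0,0,0],[0,0,0,0,0,0,0],[0,0,0,0,0,0,0]]'
python3 -m pendant '[[0,0,0,0,0,0,0],[0,0,0,0,0,0,0],[0,0,0,0,0,0,0]]'
python3 -c "
from h import *
to(.5,.2,.3);snap('wrist','w2',scale=1)"
```

```text
time: 2.25
position: [0.4373, 0.2831, 0.247]
eef_rot: [180.0, -0.1, -179.8]
wrist_force: [0.8, -0.6, -0.6]
grip_width: 0.0853
time: 2.75
position: [0.4397, 0.2822, 0.2506]
eef_rot: [179.8, 0.2, -180.0]
wrist_force: [-1.2, -0.1, 4.6]
grip_width: 0.0487
time: 3.05
position: [0.4398, 0.2822, 0.2505]
eef_rot: [179.8, 0.1, -180.0]
wrist_force: [-1.0, 0.2, 6.0]
grip_width: 0.0482
t 3.05 shift units [-1.508 -2.052 -1.238] turn units [0.03  0.03  0.005] pos [0.4398 0.2822 0.2505] [ 1.7985e+02  1.5000e-01 -1.7997e+02] w 0.0482 F [-1.   0.2  6. ]
```

View pics/w2.png

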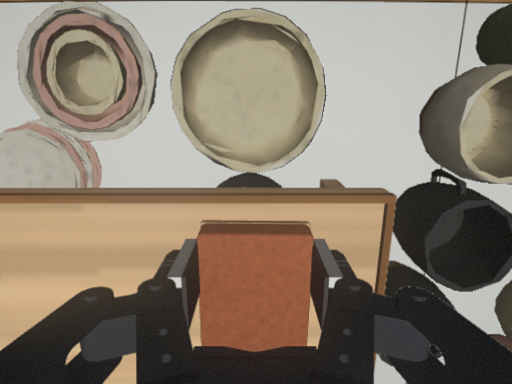

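```bash
python3 -m pendant '[[0,0,0,-0.5,0,0,0],[0,0,0,-0.5,0,0,0],[0,0,0,-0.5,0,0,0],[0,0,0,-0.5,0,0,0],[0,0,0,0,0,0,0]]'
python3 -m pendant '[[0,-0.07,-0.8,0,0,0,0],[0,-0.07,-0.8,0,0,0,0],[0,-0.07,-0.8,0,0,0,0],[0,-0.07,-0.8,0,0,0,0],[0,-0.07,-0.8,0,0,0,0]]'
python3 -m pendant '[[0,-0.07,-0.8,0,0,0,0],[0,-0.07,-0.8,0,0,0,0],[0,-0.07,-0.8,0,0,0,0],[0,-0.07,-0.8,0,0,0,0],[0,0,0,0,0,0,-0.96]]'
python3 -m pendant '[[0,0,0,0,0,0,0],[0,0,0,0,0,0,0]]'
python3 -c "
from h import *
to(.4708,-.0659,.1945,(180,0,-175.2));snap('wrist','w3',scale=1)"
```

```text
time: 3.6
position: [0.4402, 0.2817, 0.3314]
eef_rot: [179.8, 0.3, 180.0]
wrist_force: [-0.1, 0.8, -1.0]
grip_width: 0.0484
time: 4.1
position: [0.4526, 0.1199, 0.3273]
eef_rot: [-180.0, -0.1, -180.0]
wrist_force: [-0.1, 1.0, -1.7]
grip_width: 0.048
time: 4.6
position: [0.4638, -0.0126, 0.3276]
eef_rot: [-179.8, -0.1, -175.6]
wrist_force: [0.2, -0.1, -1.5]
grip_width: 0.0487
time: 4.8
position: [0.464, -0.006, 0.3277]
eef_rot: [180.0, -0.1, -175.2]
wrist_force: [0.1, 0.3, -2.1]
grip_width: 0.0482
t 4.8 shift units [-0.052 -1.509  3.33 ] turn units [ 0.006 -0.021 -0.007] pos [ 0.464  -0.006   0.3277] [ 1.7997e+02 -1.1000e-01 -1.7524e+02] w 0.0482 F [ 0.1  0.3 -2.1]
```

View pics/w3.png

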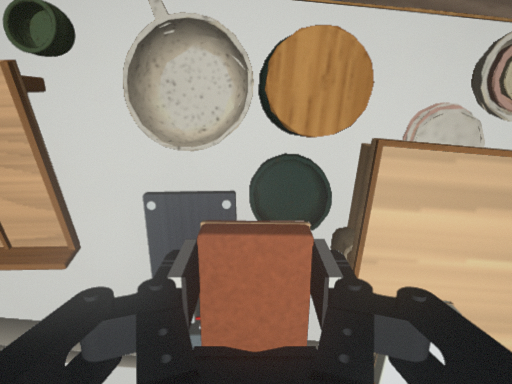

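The tile is still held squarely. The gauge's front plate corners are at (145,192) and (236,191).

```bash
python3 -m pendant '[[0,-0.05,-0.75,0,0,0,0],[0,0,-0.75,0.6,0,0,0],[0,0,0,0.9,0,0,0],[0,0,0,0.9,0,0,0],[0,0,0,0.8,0,0,0]]'
python3 -m pendant '[[0,0,0,0,0,0,0],[0,0,0,0,0,0,0],[0,0,0,0,0,0,0]]'
python3 -c "
from h import *
print(px2w('w3',[(145,192),(236,191)],.012)[:,:2]);c,s=np.cos(np.radians(4.8)),np.sin(np.radians(4.8))
print([[.53665-.06*c-y*s,-.0604-.06*s+y*c] for y in (-.042,.042)])
to(.4708,-.0659,.1945,(180,0,-175.2))"
```

```text
time: 5.35
position: [0.4712, -0.0652, 0.199]
eef_rot: [180.0, -0.0, -175.2]
wrist_force: [0.4, 0.2, -3.1]
grip_width: 0.0483
time: 5.65
position: [0.4727, -0.066, 0.2025]
eef_rot: [-180.0, 0.2, -175.2]
wrist_force: [0.3, 0.7, -1.3]
grip_width: 0.0487
[[ 0.48114772 -0.10219569]
 [ 0.47327577 -0.02078932]]
[[np.float64(0.48037489786498694), np.float64(-0.10727337068841812)], [np.float64(0.4733459590250724), np.float64(-0.023567970511459743)]]
t 5.65 shift units [0.049 0.006 0.199] turn units [-0.005  0.045  0.008] pos [ 0.4727 -0.066   0.2025] [-179.97    0.23 -175.16] w 0.0487 F [ 0.3  0.7 -1.3]
```

```bash
python3 -m pendant '[[0,0,0.05,0.15,0,0,0],[0,0,0,0,0,0,0],[0,-0.35,0,0,0,0,0],[0,-0.35,0,0,0,0,0],[0,-0.3,0,0,0,0,0]]'
python3 -m pendant '[[0,0,0,0,0,0,0],[0,0,0,0,0,0,0]]'
python3 -c "
from h import *
to(.5101,-.0626,.1905,(180,0,-175.2));snap('wrist','w4',scale=1)"
```

```text
time: 6.15
position: [0.512, -0.0607, 0.1954]
eef_rot: [180.0, 0.1, -175.2]
wrist_force: [0.8, 0.9, -2.0]
grip_width: 0.0484
time: 6.35
position: [0.5108, -0.0609, 0.1949]
eef_rot: [180.0, -0.0, -175.2]
wrist_force: [-0.7, 0.6, -2.6]
grip_width: 0.0495
t 6.35 shift units [ 0.022 -0.041  0.11 ] turn units [ 0.001 -0.004  0.002] pos [ 0.5108 -0.0609  0.1949] [ 1.7999e+02 -2.0000e-02 -1.7519e+02] w 0.0495 F [-0.7  0.6 -2.6]
```

View pics/w4.png

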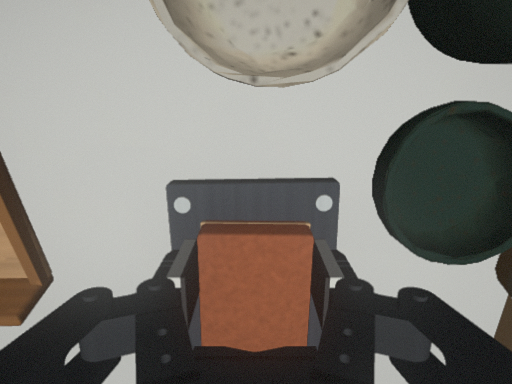

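```bash
python3 -m pendant '[[0,0,0,0.08,0,0,0],[0,0,0,0.05,0,0,0],[0,0,0,0,0,0,0]]'
python3 -c "
from h import *
to(.5101,-.0626,.1905,(180,0,-175.2))"
python3 -m pendant '[[0.75,0,0,0,0,0,0],[0.75,0,0,0,0,0,0],[0.75,0,0,0,0,0,0],[0.75,0,0,0,0,0,0]]'
python3 -m pendant '[[0.75,0,0,-0.5,0,0,0],[0.75,0,0,-0.8,0,0,0],[0.75,0,0,-0.8,0,0,0],[0,0,0,-0.5,0,0,0],[0,0,0,0,0,0,0]]'
python3 -m pendant '[[0,0,0,0,0,0,0],[0,0,0,0,0,0,0],[0,0,0,0,0,0,0]]'
python3 -c "
from h import *
to(.551,-.0585,.25,(180,0,-175.2));snap('wrist','w5',scale=1)"
```

```text
time: 6.7
position: [0.5106, -0.0612, 0.1906]
eef_rot: [179.9, -0.0, -175.2]
wrist_force: [-3.4, -0.6, 8.3]
grip_width: 0.0482
t 6.7 shift units [ 0.015 -0.035  0.002] turn units [ 0.01  -0.009 -0.005] pos [ 0.5106 -0.0612  0.1906] [ 1.7995e+02 -4.0000e-02 -1.7523e+02] w 0.0482 F [-3.4 -0.6  8.3]
time: 7.1
position: [0.5111, -0.0609, 0.1894]
eef_rot: [-180.0, -0.0, -175.2]
wrist_force: [-0.6, -0.1, -0.6]
grip_width: 0.0641
time: 7.6
position: [0.5126, -0.0613, 0.2966]
eef_rot: [-180.0, 0.4, -175.2]
wrist_force: [0.7, -0.4, -0.1]
grip_width: 0.0358
time: 7.9
position: [0.5105, -0.0607, 0.292]
eef_rot: [180.0, -0.2, -175.2]
wrist_force: [0.9, 0.1, 0.1]
grip_width: 0.0005
t 7.9 shift units [-1.017 -0.03   1.046] turn units [ 0.004 -0.036 -0.   ] pos [ 0.5105 -0.0607  0.292 ] [ 179.98   -0.18 -175.2 ] w 0.0005 F [0.9 0.1 0.1]
```

View pics/w5.png

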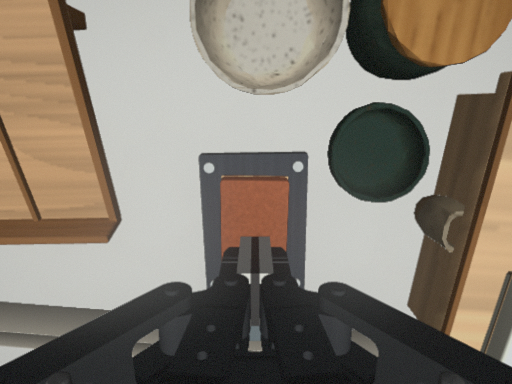

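The tile lies square on the plate, with its rear edge at row 178 (columns 221–289) and the plate's front edge at row 153. Next I press the pad.

```bash
python3 -c "
from h import *
q=px2w('w5',[(221,178),(289,178)],.032)[:,:2];p=px2w('w5',[(199,153),(307,152)],.012)[:,:2];a=np.radians(4.8)
print('tile rear in gauge',(q-[.5366,-.0604])@np.array([[np.cos(a),-np.sin(a)],[np.sin(a),np.cos(a)]]),'plate',(p-[.5366,-.0604])@np.array([[np.cos(a),-np.sin(a)],[np.sin(a),np.cos(a)]]))"
python3 -m pendant '[[0,-0.5,0,0.2,0,0,0],[0,-0.5,0,0.4,0,0,0],[0,0,0,0.4,0,0,0],[0,0,0,0,0,0,0]]'
python3 -m pendant '[[0,0,0,0.1,0,0,0],[0,0,0,0.1,0,0,0],[0,0,0,0,0,0,0],[0,0,0,0,0,0,0]]'
python3 -c "
from h import *
to(.551,-.0585,.2395,(180,0,-175.2));snap('scene','s2',crop=(215,140,315,220),scale=6)"
```

```text
tile rear in gauge [[-0.04309217 -0.02105992]
 [-0.04318976  0.02742103]] plate [[-0.05793243 -0.03936449]
 [-0.05885351  0.04260195]]
time: 8.35
position: [0.5498, -0.0571, 0.2503]
eef_rot: [180.0, -0.4, -175.2]
wrist_force: [-0.6, -0.0, 0.2]
grip_width: 0.0003
time: 8.75
position: [0.551, -0.0576, 0.246]
eef_rot: [180.0, 0.0, -175.2]
wrist_force: [-0.2, 0.4, 0.1]
grip_width: -0.0002
t 8.75 shift units [ 0.001 -0.022  0.162] turn units [ 0.     0.009 -0.002] pos [ 0.551  -0.0576  0.246 ] [ 1.8000e+02  5.0000e-02 -1.7521e+02] w -0.0002 F [-0.2  0.4  0.1]
```

View pics/s2.png

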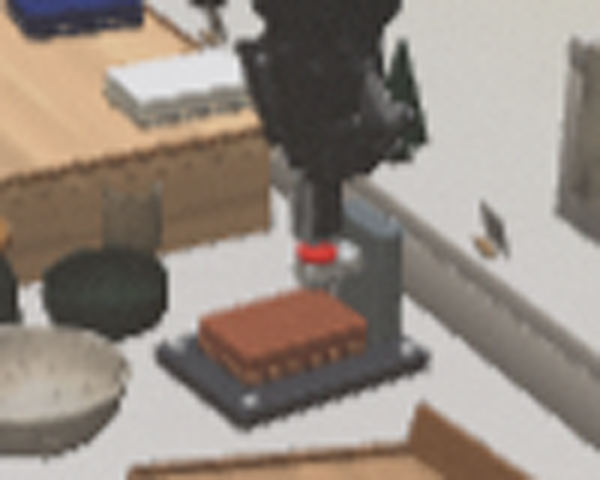

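The tips hang right over the red pad, and the tile lies flat below the foot.

```bash
python3 -m pendant '[[0,0,0,0.15,0,0,0],[0,0,0,0.1,0,0,0],[0,0,0,0.1,0,0,0],[0,0,0,0,0,0,0],[0,0,0,0,0,0,0]]'
python3 -m pendant '[[0,0,0,0.08,0,0,0],[0,0,0,0.04,0,0,0],[0,0,0,0.04,0,0,0],[0,0,0,0,0,0,0],[0,0,0,0,0,0,0]]'
```

```text
time: 9.3
position: [0.5513, -0.0576, 0.2318]
eef_rot: [-180.0, 0.1, -175.2]
wrist_force: [0.9, 0.2, 2.1]
grip_width: -0.0002
time: 9.8
position: [0.5513, -0.0576, 0.2261]
eef_rot: [180.0, 0.1, -175.2]
wrist_force: [-0.3, -0.2, 8.5]
grip_width: 0.0002
```

```bash
python3 -m pendant '[[0,0,0,0.03,0,0,0],[0,0,0,0,0,0,0],[0,0,0,0,0,0,0],[0,0,0,0,0,0,0],[0,0,0,0,0,0,0]]'
python3 -c "
from h import *
snap('scene','s3',crop=(215,140,315,220),scale=6)"
python3 -m pendant '[[0,0,0,0,0,0,0],[0,0,0,0,0,0,0],[0,0,0,0,0,0,0],[0,0,0,0,0,0,0],[0,0,0,0,0,0,0]]'
python3 -m pendant '[[0,0,0,0,0,0,0],[0,0,0,0,0,0,0],[0,0,0,-0.3,0,0,0],[0,0,0,-0.6,0,0,0],[0,0,0,-0.6,0,0,0]]'
```

```text
time: 10.3
position: [0.5513, -0.0577, 0.226]
eef_rot: [180.0, 0.1, -175.2]
wrist_force: [-3.1, 1.0, 13.7]
grip_width: -0.0
time: 10.85
position: [0.5513, -0.0577, 0.226]
eef_rot: [180.0, 0.1, -175.2]
wrist_force: [-2.6, 0.1, 14.1]
grip_width: -0.0003
time: 11.35
position: [0.5498, -0.0574, 0.2834]
eef_rot: [180.0, -0.3, -175.2]
wrist_force: [-0.1, -0.6, 0.3]
grip_width: -0.0002
```

View pics/s3.png

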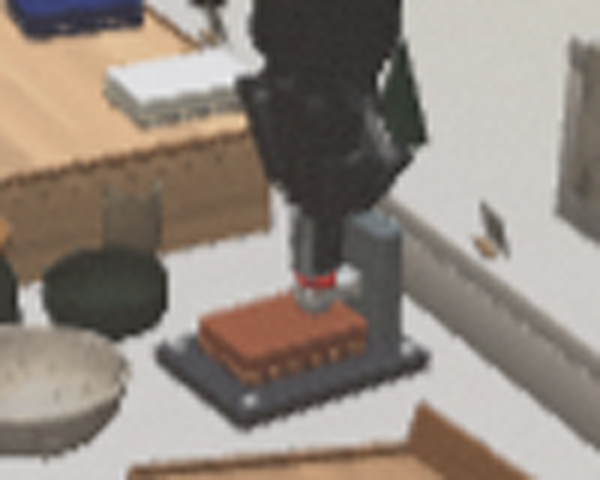

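The foot rests on the tile at 14 N, held for over a second, and is now released. I re-grasp the tile and withdraw it.

```bash
python3 -m pendant '[[0.75,0.4,0,0,0,0,0],[0.75,0.58,0,0,0,0,0],[0.75,0,0,0,0,0,0],[0.75,0,0,0,0,0,0],[0.75,0,0,0,0,0,0]]'
python3 -m pendant '[[0.75,0,0,0.5,0,0,0],[0.75,0,0,0.7,0,0,0],[0.75,0,0,0.7,0,0,0],[0.75,0,0,0.45,0,0,0],[0.75,0,0,0,0,0,0]]'
python3 -m pendant '[[0,0,0,0,0,0,0],[0,0,0,0,0,0,0],[0,0,0,0,0,0,0],[0,0,0,0,0,0,0],[0,0,0,0,0,0,0]]'
python3 -m pendant '[[0,0,0,-0.1,0,0,0],[0,0,0,0,0,0,0],[0,0,0,0,0,0,0]]'
python3 -c "
from h import *
to(.5101,-.0626,.1945,(180,0,-175.2))"
```

```text
time: 11.85
position: [0.5122, -0.0605, 0.2837]
eef_rot: [180.0, -0.0, -175.2]
wrist_force: [0.3, -0.2, -0.7]
grip_width: 0.0643
time: 12.35
position: [0.5109, -0.0603, 0.187]
eef_rot: [180.0, -0.4, -175.2]
wrist_force: [-0.8, 0.3, 0.4]
grip_width: 0.0638
time: 12.85
position: [0.5122, -0.0608, 0.1905]
eef_rot: [-180.0, 0.1, -175.2]
wrist_force: [-0.3, 0.7, 0.4]
grip_width: 0.0484
time: 13.15
position: [0.512, -0.0608, 0.1941]
eef_rot: [180.0, 0.0, -175.2]
wrist_force: [-0.3, -0.2, -2.2]
grip_width: 0.0487
t 13.15 shift units [ 0.05  -0.041 -0.011] turn units [0.    0.004 0.   ] pos [ 0.512  -0.0608  0.1941] [ 1.800e+02  2.000e-02 -1.752e+02] w 0.0487 F [-0.3 -0.2 -2.2]
```

```bash
python3 -m pendant '[[0,0.4,0,0,0,0,0],[0,0.4,0,0,0,0,0],[0,0.3,0,0,0,0,0],[0,0,0,-0.8,0,0,0],[0,0,0,-0.8,0,0,0]]'
python3 -m pendant '[[0,0,0,-0.9,0,0,0],[0,0,0,-0.9,0,0,0],[0,0,0,-0.9,0,0,0],[0,0.2,-0.8,-0.8,0,0,0],[0,0.2,-0.8,0,0,0,0]]'
python3 -m pendant '[[0,0.2,-0.8,0,0,0,0],[0,0.2,-0.8,0,0,0,0],[0,0,-0.8,0,0,0,0],[0,0,0,0,0,0,0],[0,0,0,0,0,0,0]]'
python3 -c "
from h import *
to(.42,-.25,.4,(180,0,-175.2));snap('wrist','w6',scale=1.5)"
```

```text
time: 13.65
position: [0.4668, -0.0645, 0.2576]
eef_rot: [180.0, -0.2, -175.2]
wrist_force: [1.4, -0.4, -1.6]
grip_width: 0.0485
time: 14.15
position: [0.459, -0.1301, 0.4028]
eef_rot: [-179.9, 0.6, -175.0]
wrist_force: [-0.3, -0.7, -1.2]
grip_width: 0.0485
time: 14.65
position: [0.4491, -0.2273, 0.3975]
eef_rot: [180.0, -0.0, -175.3]
wrist_force: [-1.1, 0.1, -1.2]
grip_width: 0.0479
t 14.65 shift units [ 0.771 -0.506 -0.061] turn units [ 0.007 -0.009 -0.029] pos [ 0.4491 -0.2273  0.3975] [ 1.7997e+02 -5.0000e-02 -1.7535e+02] w 0.0479 F [-1.1  0.1 -1.2]
```

View pics/w6.png

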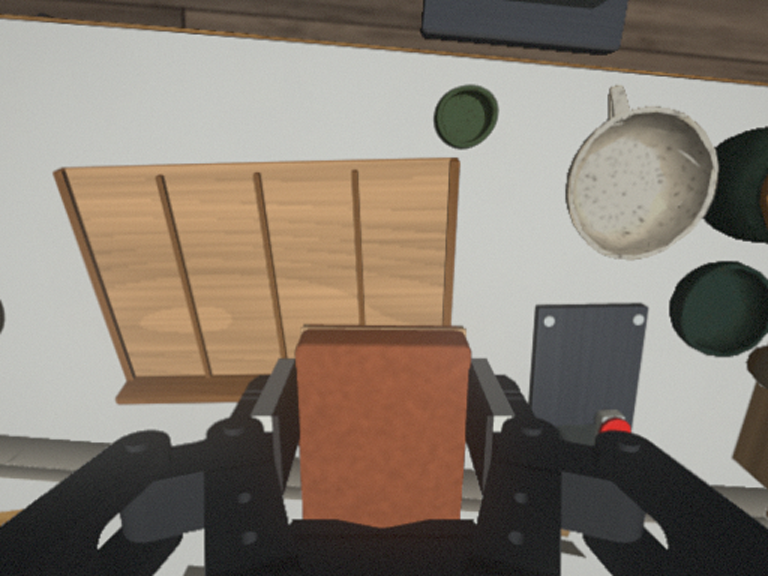

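The tile is still held. Tray marks at 1.5x scale: front corners (57,171) and (459,159), rib fronts (355,170), (257,174) and (160,177), stop foot at (131,379) and (209,377).

```bash
python3 - <<'E'
from h import *
from scipy.optimize import least_squares
M=np.array([(-82.5,-126,55),(-82.5,126,55),(-78,61,54.5),(-78,0,54.5),(-78,-61,54.5),(80,-120,10),(80,-61,15)])/1e3
def W(p,M=M):
    c,s=np.cos(p[2]),np.sin(p[2]);return np.c_[p[0]+c*M[:,0]-s*M[:,1],p[1]+s*M[:,0]+c*M[:,1],M[:,2]]
uv=(np.array([(57,171),(459,159),(355,170),(257,174),(160,177),(131,379),(209,377)])+.5)/1.5-.5
f=lambda p:(w2px('w6',W(p))-uv).ravel()
r=least_squares(f,[.4746,-.3036,.098]);print('wrist',r.x[:2],np.degrees(r.x[2]));print(np.round(f(r.x).reshape(-1,2),1).tolist())
M2=np.array([(-82.5,126,55),(-82.5,-126,55),(-78,61,54.5),(-78,0,54.5),(-78,-61,54.5),(80,61,15),(80,0,15),(80,-61,15)])/1e3
v=(np.array([(325,387),(727,345),(424,367),(521,354),(623,344),(398,134),(491,122),(587,112)])+.5)/6-.5+[220,145]
g=lambda p:(w2px('top0',W(p,M2))-v).ravel()
r2=least_squares(g,r.x);print('top',r2.x[:2],np.degrees(r2.x[2]));print(np.round(g(r2.x).reshape(-1,2),1).tolist())
# gauge check through wrist: plate front corners, bias of wrist camera
print(px2w('w6',[(536.5/1.5-.5,305.5/1.5-.5),(646.5/1.5-.5,304.5/1.5-.5)],.012))
E
```

```text
wrist [ 0.47637908 -0.30026312] 5.754687155523533
[[-3.0, -0.8], [1.8, 1.7], [0.3, 0.6], [-0.5, -0.8], [-1.4, -1.4], [3.8, -0.5], [-0.3, 2.1]]
top [ 0.47298752 -0.30378309] 5.599272000620105
[[-0.4, -0.1], [0.2, 0.2], [0.4, 0.3], [0.6, 0.9], [-0.0, 0.9], [-0.4, -1.1], [-0.1, -0.6], [-0.3, -0.6]]
[[ 0.48088451 -0.10749778  0.012     ]
 [ 0.47320922 -0.02458072  0.012     ]]
```

```bash
cat >> h.py <<'E'
TR=(.4747,-.302,5.7)
def tray(foot,h,y):
    """foot: tray x (m) on the floor of the tool axis; h: TCP height along floor normal"""
    a=np.radians(14);fz=.010+(.080-foot)*np.tan(a);p=np.array([foot+h*np.sin(a),y,fz+h*np.cos(a)])
    Z=Ro.from_euler('z',TR[2],degrees=True);w=Z.apply(p)+[TR[0],TR[1],0]
    T=Z*Ro.from_euler('y',14,degrees=True)*Ro.from_matrix(np.diag([-1.,1,-1]))
    s=env.get_state();R=Ro.from_euler('xyz',s['eef_rot'],degrees=True)
    print('t',round(s['time'],2),'turn',np.round((R.inv()*T).as_rotvec(degrees=True)/5,3),'shift after turn',np.round(T.inv().apply(w-s['position'])/.04,3),'tgt',np.round(w,4),'pos',np.round(s['position'],4),'w',round(s['grip_width'],4),'F',np.round(s['wrist_force'],1))
E
python3 -m pendant '[[0,0,0,0,0,0,-0.18],[0,0,0,0,0,0.93,0],[0,0,0,0,0,0.93,0],[0,0,0,0,0,0.94,0],[0,0,0,0,0,0,0]]'
python3 -m pendant '[[0,0,0,0,0,0,0],[0,0,0,0,0,0,0]]'
python3 -c "
from h import *
tray(-.0554,.2195,.091)"
```

```text
time: 15.2
position: [0.451, -0.2247, 0.3971]
eef_rot: [179.9, -14.1, -174.0]
wrist_force: [0.1, 0.6, -1.7]
grip_width: 0.0486
time: 15.4
position: [0.4495, -0.2264, 0.3981]
eef_rot: [180.0, -13.9, -174.3]
wrist_force: [0.1, 0.1, -1.9]
grip_width: 0.0486
t 15.4 turn [0.001 0.022 0.007] shift after turn [-1.226  0.331  3.336] tgt [ 0.4634 -0.2117  0.2567] pos [ 0.4495 -0.2264  0.3981] w 0.0486 F [ 0.1  0.1 -1.9]
```

```bash
python3 -m pendant '[[0,-0.6,0.15,0.6,0,0,0],[0,-0.6,0.18,0.7,0,0,0],[0,0,0,0.8,0,0,0],[0,0,0,0.8,0,0,0],[0,0,0,0.4,0,0,0]]'
python3 -m pendant '[[0,0,0,0,0,0,0],[0,0,0,0,0,0,0]]'
python3 -c "
from h import *
tray(-.0554,.1795,.091)"
```

```text
time: 15.9
position: [0.4612, -0.2115, 0.2559]
eef_rot: [179.9, -14.2, -174.3]
wrist_force: [0.1, -0.2, -1.7]
grip_width: 0.0482
time: 16.1
position: [0.4631, -0.2122, 0.259]
eef_rot: [-180.0, -13.9, -174.3]
wrist_force: [1.1, 0.2, -1.3]
grip_width: 0.0484
t 16.1 turn [-0.004  0.021 -0.003] shift after turn [-0.022  0.013  1.053] tgt [ 0.4537 -0.2126  0.2179] pos [ 0.4631 -0.2122  0.259 ] w 0.0484 F [ 1.1  0.2 -1.3]
```

```bash
python3 -m pendant '[[0,0,0,0.5,0,0,0],[0,0,0,0.3,0,0,0],[0,0,0,0.1,0,0,0],[0,0,0,0,0,0,0]]'
python3 -m pendant '[[0,0,0,0.08,0,0,0],[0,0,0,0.05,0,0,0],[0,0,0,0,0,0,0],[0,0,0,0,0,0,0]]'
python3 -c "
from h import *
tray(-.0554,.1795,.091)"
```

```text
time: 16.5
position: [0.4542, -0.2129, 0.2234]
eef_rot: [180.0, -14.0, -174.3]
wrist_force: [-0.9, -0.3, -2.5]
grip_width: 0.0482
time: 16.9
position: [0.453, -0.2131, 0.2184]
eef_rot: [-180.0, -14.0, -174.3]
wrist_force: [-0.4, -0.1, -1.0]
grip_width: 0.0485
t 16.9 turn [-0.002  0.004 -0.   ] shift after turn [-0.021  0.009  0.007] tgt [ 0.4537 -0.2126  0.2179] pos [ 0.453  -0.2131  0.2184] w 0.0485 F [-0.4 -0.1 -1. ]
```

```bash
python3 -m pendant '[[0,0,0,0.05,0,0,0],[0,0,0,0.03,0,0,0],[0,0,0,0,0,0,0]]'
python3 -m pendant '[[0.75,0,0,0,0,0,0],[0.75,0,0,0,0,0,0],[0.75,0,0,0,0,0,0],[0.75,0,0,0,0,0,0]]'
python3 -m pendant '[[0.75,0,0,-0.5,0,0,0],[0.75,0,0,-0.9,0,0,0],[0.75,0,0,-0.9,0,0,0],[0,0.8,0,-0.8,0,0,0],[0,0.8,0,-0.6,0,0,0]]'
python3 -m pendant '[[0,0,0,0,0,0,0],[0,0,0,0,0,0,0],[0,0,0,0,0,0,0]]'
python3 -c "
from h import *
tray(-.0554,.1795,.091);snap('wrist','w7',scale=1.5)"
```

```text
time: 17.2
position: [0.4527, -0.2132, 0.2165]
eef_rot: [-180.0, -13.9, -174.3]
wrist_force: [0.1, 1.3, 6.4]
grip_width: 0.0485
time: 17.6
position: [0.452, -0.2131, 0.215]
eef_rot: [180.0, -14.0, -174.3]
wrist_force: [0.9, 0.3, 0.2]
grip_width: 0.0639
time: 18.1
position: [0.4263, -0.2157, 0.376]
eef_rot: [-179.9, -13.9, -174.2]
wrist_force: [0.3, -0.4, -0.1]
grip_width: 0.0357
time: 18.4
position: [0.4263, -0.2149, 0.373]
eef_rot: [179.9, -14.1, -174.2]
wrist_force: [-0.1, 0.2, -0.4]
grip_width: 0.0001
t 18.4 turn [ 0.012 -0.014  0.015] shift after turn [-1.606 -0.011  3.596] tgt [ 0.4537 -0.2126  0.2179] pos [ 0.4263 -0.2149  0.373 ] w 0.0001 F [-0.1  0.2 -0.4]
```

View pics/w7.png

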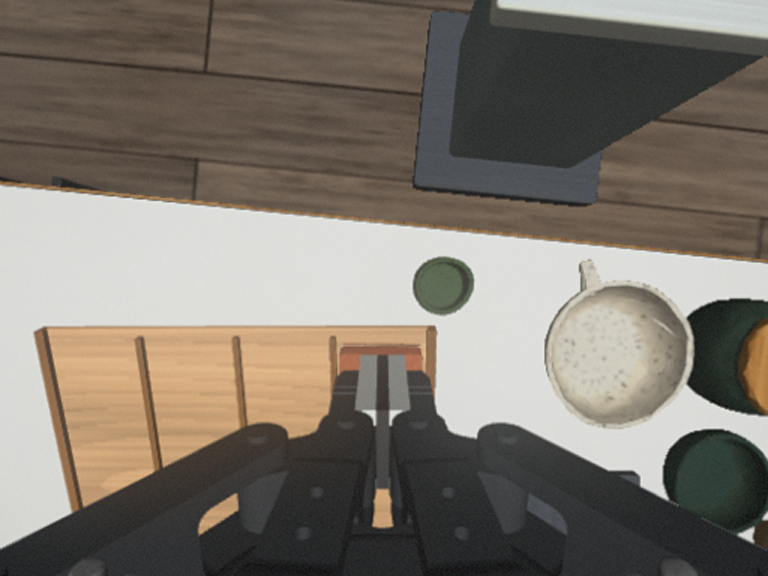

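The terracotta tile lies centred in the left lane: its edges are at columns 341–423, between the rib at 333–338 and the rail at 427. Next I push it down.

```bash
python3 -c "
from h import *
tray(-.0905,.182,.091)"
```

```text
t 18.45 turn [ 0.011 -0.025  0.017] shift after turn [-0.699 -0.011  3.527] tgt [ 0.4194 -0.2161  0.2291] pos [ 0.4264 -0.2149  0.3728] w -0.0002 F [ 0.2  0.6 -0.3]
```

```bash
python3 -m pendant '[[0,-0.35,0,0.7,0,0,0],[0,-0.35,0,0.8,0,0,0],[0,0,0,0.8,0,0,0],[0,0,0,0.7,0,0,0],[0,0,0,0.5,0,0,0]]'
python3 -m pendant '[[0,0,0,0,0,0,0],[0,0,0,0,0,0,0]]'
python3 -c "
from h import *
tray(-.0905,.182,.091)"
```

```text
time: 18.95
position: [0.4183, -0.2154, 0.2282]
eef_rot: [179.9, -14.3, -174.2]
wrist_force: [0.2, 0.5, 0.9]
grip_width: 0.0003
time: 19.15
position: [0.4196, -0.2161, 0.231]
eef_rot: [180.0, -14.1, -174.3]
wrist_force: [0.2, -0.1, 1.1]
grip_width: -0.0002
t 19.15 turn [ 0.003 -0.021  0.007] shift after turn [-0.008  0.002  0.046] tgt [ 0.4194 -0.2161  0.2291] pos [ 0.4196 -0.2161  0.231 ] w -0.0002 F [ 0.2 -0.1  1.1]
```

```bash
python3 -m pendant '[[0,-0.2,0,0,0,0,0],[0,-0.2,0,0,0,0,0],[0,-0.2,0,0,0,0,0],[0,-0.2,0,0,0,0,0],[0,-0.2,0,0,0,0,0]]'
python3 -m pendant '[[0,-0.2,0,0,0,0,0],[0,-0.2,0,0,0,0,0],[0,-0.2,0,0,0,0,0],[0,-0.2,0,0,0,0,0],[0,-0.2,0,0,0,0,0]]'
python3 -m pendant '[[0,-0.1,0,0,0,0,0],[0,-0.05,0,0,0,0,0],[0,0,0,0,0,0,0],[0,0,0,0,0,0,0]]'
python3 -c "
from h import *
tray(-.0035,.182,.091)"
```

```text
time: 19.65
position: [0.4589, -0.2124, 0.222]
eef_rot: [-180.0, -14.0, -174.3]
wrist_force: [-0.3, -1.3, -0.2]
grip_width: 0.0001
time: 20.15
position: [0.4972, -0.2086, 0.212]
eef_rot: [180.0, -14.0, -174.3]
wrist_force: [-0.2, -0.2, -0.1]
grip_width: -0.0003
time: 20.55
position: [0.5022, -0.2082, 0.2108]
eef_rot: [-180.0, -14.0, -174.3]
wrist_force: [-0.7, 0.1, -0.1]
grip_width: -0.0
t 20.55 turn [ 0.     0.002 -0.003] shift after turn [-0.113  0.01   0.06 ] tgt [ 0.506  -0.2074  0.2074] pos [ 0.5022 -0.2082  0.2108] w -0.0 F [-0.7  0.1 -0.1]
```

```bash
for i in 1 2 3; do python3 -m pendant '[[0,-0.06,0,0,0,0,0],[0,0,0,0,0,0,0],[0,0,0,0,0,0,0]]' | grep -E 'pos|force'; done
```

```text
position: [0.5043, -0.2081, 0.2102]
wrist_force: [-0.8, 0.9, 0.9]
position: [0.5052, -0.2083, 0.2099]
wrist_force: [-4.8, 0.6, 5.3]
position: [0.506, -0.2085, 0.2096]
wrist_force: [-8.9, 1.0, 9.6]
```

```bash
python3 -m pendant '[[0,0.3,0,0,0,0,0],[0,0.2,0,-0.6,0,0,0],[1,0,0,-0.9,0,0,0],[1,0,0,-0.9,0,0,0],[1,0,0,-0.9,0,0,0]]'
python3 -m pendant '[[1,0,0,-0.9,0,-0.93,0],[1,0,0,0,0,-0.93,0],[1,0,0,0,0,-0.94,0],[1,0,0,0,0,0,1],[1,0,0,0,0,0,0.15]]'
cat >> h.py <<'E'
def tiles(fn):
    p=np.load('pics/'+fn+'.npz')['pixels'];h=cv2.cvtColor(p,cv2.COLOR_RGB2HSV)
    for n,lo,hi in [('blue',(105,120,60),(125,255,255)),('white',(0,0,195),(180,40,255)),('terra',(3,110,60),(12,255,220))]:
        m=cv2.inRange(h,lo,hi);m[:136]=0;m[215:]=0;m[:,:120]=0;m[:,345:]=0
        if n=='white': m[:,205:]=0;m[:146]=0;m[200:]=0;m[:,:129]=0
        k,l,st,c=cv2.connectedComponentsWithStats(m)
        for i in range(1,k):
            if st[i,4]>120:
                (cx,cy),wh,a=cv2.minAreaRect(np.argwhere(l==i)[:,::-1].astype(np.float32))
                b=cv2.boxPoints(((cx,cy),wh,a));z=.092 if cx<205 else .04
                q=px2w(fn,b,z)[:,:2];e=q[1]-q[0] if np.hypot(*(q[1]-q[0]))>np.hypot(*(q[2]-q[1])) else q[2]-q[1]
                print(n,st[i,4],'px',np.round((cx,cy),1),'world',np.round(px2w(fn,[c[i]],z)[0],4),'yaw',round((np.degrees(np.arctan2(e[1],e[0]))+90)%180-90,1),'L',np.round(np.hypot(*e),4))
E
python3 - <<'E'
from h import *
to(.5656,.127,.35); snap('top','top1'); tiles('top0'); tiles('top1')
E
```

```text
time: 21.95
position: [0.5221, -0.2058, 0.3434]
eef_rot: [180.0, -13.9, -174.3]
wrist_force: [0.7, -0.5, -0.2]
grip_width: 0.0427
time: 22.45
position: [0.5303, -0.2052, 0.3773]
eef_rot: [180.0, 0.1, 179.9]
wrist_force: [0.1, -0.6, -0.1]
grip_width: 0.0855
t 22.45 shift units [-0.868  8.307  0.688] turn units [ 0.003  0.023 -0.02 ] pos [ 0.5303 -0.2052  0.3773] [1.7998e+02 1.1000e-01 1.7990e+02] w 0.0855 F [ 0.1 -0.6 -0.1]
blue 265 px [149.7 158.3] world [0.5636 0.2665 0.092 ] yaw -6.1 L 0.0735
white 267 px [187.9 157.5] world [0.5661 0.127  0.092 ] yaw -2.9 L 0.0738
terra 290 px [146. 187.] world [0.4586 0.2787 0.092 ] yaw 1.3 L 0.0732
blue 265 px [149.7 158.3] world [0.5636 0.2665 0.092 ] yaw -6.1 L 0.0735
white 267 px [188.  157.5] world [0.5661 0.127  0.092 ] yaw -3.2 L 0.074
```

```bash
python3 -m pendant '[[1,-0.04,0.8,0,0,0,0],[1,-0.04,0.8,0,0,0,0.2],[1,-0.04,0.8,0,0,0,0],[1,-0.04,0.8,0,0,0,0],[1,-0.04,0.8,0,0,0,0]]'
python3 -m pendant '[[1,-0.04,0.9,0,0,0,0],[1,-0.04,0.9,0,0,0,0],[1,-0.04,0.9,0,0,0,0],[1,-0.04,0.9,0,0,0,0],[1,-0.04,0.7,0,0,0,0]]'
python3 -m pendant '[[1,0,0,0.4,0,0,0],[1,0,0,0.6,0,0,0],[1,0,0,0.6,0,0,0],[1,0,0,0,0,0,0],[1,0,0,0,0,0,0]]'
python3 -c "
from h import *
to(.546,.127,.247,(180,0,179));snap('wrist','w8',scale=1)"
```

```text
time: 23.0
position: [0.5405, -0.0438, 0.3767]
eef_rot: [180.0, 0.0, 179.1]
wrist_force: [0.9, -0.4, -0.8]
grip_width: 0.0854
time: 23.5
position: [0.5513, 0.1297, 0.3766]
eef_rot: [179.9, -0.0, 179.2]
wrist_force: [0.0, -0.3, -0.9]
grip_width: 0.0853
time: 24.0
position: [0.5515, 0.1267, 0.3129]
eef_rot: [-180.0, -0.0, 179.0]
wrist_force: [1.5, -0.4, 0.9]
grip_width: 0.085
t 24.0 shift units [0.137 0.006 1.647] turn units [-0.003 -0.005  0.002] pos [0.5515 0.1267 0.3129] [-1.7999e+02 -3.0000e-02  1.7901e+02] w 0.085 F [ 1.5 -0.4  0.9]
```

View pics/w8.png

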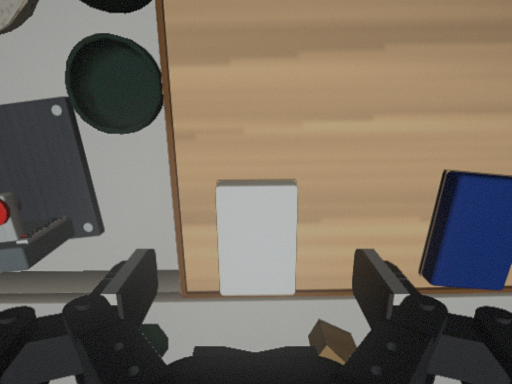

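The white tile sits squarely between the open fingers (217–297, centre 257).

```bash
python3 -m pendant '[[1,0.14,0,0.5,0,0,0],[1,0,0,0.6,0,0,0],[1,0,0,0.5,0,0,0],[1,0,0,0,0,0,0]]' | grep pos
python3 -m pendant '[[0,0,0,0,0,0,0],[0,0,0,0,0,0,0],[0,0,0,0,0,0,0],[0,0,0,0,0,0,0],[0,0,0,0,0,0,0]]'
python3 -m pendant '[[0,0,0,0,0,0,0],[0,0,0,-0.6,0,0,0],[0,0,0,-0.9,0,0,0],[0,0,0,-0.9,0,0,0],[0,0,0,-0.6,0,0,0]]'
python3 -c "
from h import *
to(.5,-.25,.37,(180,0,-174.3))"
```

```text
position: [0.5451, 0.1265, 0.2478]
time: 24.95
position: [0.547, 0.1267, 0.2512]
eef_rot: [179.9, 0.3, 179.0]
wrist_force: [-0.1, -0.4, 6.6]
grip_width: 0.048
time: 25.45
position: [0.5461, 0.1264, 0.3718]
eef_rot: [179.9, 0.2, 178.9]
wrist_force: [1.4, -0.1, -2.7]
grip_width: 0.0483
t 25.45 shift units [ 0.978 -9.429  0.032] turn units [ 0.01   0.039 -1.352] pos [0.5461 0.1264 0.3718] [179.94   0.19 178.94] w 0.0483 F [ 1.4 -0.1 -2.7]
```

```bash
python3 -m pendant '[[0,0.08,-0.8,0,0,0,0],[0,0.08,-0.8,0,0,0,0],[0,0.08,-0.8,0,0,0,0],[0,0.08,-0.8,0,0,0,0],[0,0.08,-0.8,0,0,0,0]]' | grep pos
python3 -m pendant '[[0,0.08,-0.8,0,0,0,0],[0,0.08,-0.8,0,0,0,0],[0,0.08,-0.8,0,0,0,0],[0,0.08,-0.8,0,0,0,0],[0,0.08,-0.8,0,0,0,0]]' | grep pos
python3 -m pendant '[[0,0,-0.8,0,0,0,-0.68],[0,0,-0.6,0,0,0,-0.67],[0,0,0,0,0,0.93,0],[0,0,0,0,0,0.93,0],[0,0,0,0,0,0.94,0]]'
python3 -m pendant '[[0,0,0,0,0,0,0],[0,0,0,0,0,0,0]]'
python3 -c "
from h import *
tray(-.0554,.2195,.0305)"
```

```text
position: [0.5263, -0.0344, 0.369]
position: [0.5074, -0.194, 0.369]
time: 26.95
position: [0.5081, -0.2491, 0.3691]
eef_rot: [180.0, -14.2, -174.4]
wrist_force: [0.4, -0.6, -2.1]
grip_width: 0.0482
time: 27.15
position: [0.5085, -0.2486, 0.3686]
eef_rot: [180.0, -13.9, -174.3]
wrist_force: [-0.1, 0.1, -1.3]
grip_width: 0.0482
t 27.15 turn [0.    0.016 0.004] shift after turn [ 0.325 -0.481  2.964] tgt [ 0.4694 -0.2719  0.2567] pos [ 0.5085 -0.2486  0.3686] w 0.0482 F [-0.1  0.1 -1.3]
```

```bash
python3 -m pendant '[[0,0.16,-0.24,0.6,0,0,0],[0,0.16,-0.23,0.8,0,0,0],[0,0,0,0.8,0,0,0],[0,0,0,0.75,0,0,0],[0,0,0,0,0,0,0]]' | grep pos
python3 -m pendant '[[0,0,0,0.5,0,0,0],[0,0,0,0.2,0,0,0],[0,0,0,0.1,0,0,0],[0,0,0,0,0,0,0],[0,0,0,0,0,0,0]]'
python3 -c "
from h import *
tray(-.0554,.1795,.0305)"
```

```text
position: [0.4665, -0.2707, 0.2543]
time: 28.15
position: [0.4623, -0.2726, 0.2274]
eef_rot: [-179.9, -13.9, -174.3]
wrist_force: [0.2, -0.0, -2.5]
grip_width: 0.0479
t 28.15 turn [-0.012  0.021  0.001] shift after turn [ 0.006 -0.001  0.247] tgt [ 0.4598 -0.2728  0.2179] pos [ 0.4623 -0.2726  0.2274] w 0.0479 F [ 0.2 -0.  -2.5]
```

```bash
python3 -m pendant '[[0,0,0,0.15,0,0,0],[0,0,0,0.08,0,0,0],[0,0,0,0.05,0,0,0],[0,0,0,0.03,0,0,0],[0,0,0,0,0,0,0]]'
python3 -m pendant '[[0.75,0,0,0,0,0,0],[0.75,0,0,0,0,0,0],[0.75,0,0,0,0,0,0],[0.75,0,0,0,0,0,0]]'
python3 -m pendant '[[0.75,0,0,-0.5,0,0,0],[0.75,0,0,-0.9,0,0,0],[0,0.5,0,-0.3,0,0,0],[0,0.5,0,0,0,0,0],[0,0,0,0,0,0,0]]'
python3 -m pendant '[[0,0,0,0,0,0,0],[0,0,0,0,0,0,0],[0,0,0,0,0,0,0]]'
python3 -c "
from h import *
tray(-.0905,.182,.0305)"
```

```text
time: 28.65
position: [0.4593, -0.2727, 0.2171]
eef_rot: [180.0, -13.9, -174.3]
wrist_force: [-0.6, 2.7, 13.5]
grip_width: 0.0482
time: 29.05
position: [0.4586, -0.2726, 0.2141]
eef_rot: [180.0, -14.0, -174.3]
wrist_force: [-0.4, -0.9, 0.4]
grip_width: 0.064
time: 29.55
position: [0.4343, -0.2762, 0.291]
eef_rot: [-180.0, -14.0, -174.5]
wrist_force: [0.6, 0.2, -0.5]
grip_width: 0.021
time: 29.85
position: [0.4372, -0.2743, 0.2894]
eef_rot: [180.0, -14.0, -174.2]
wrist_force: [0.2, 0.7, 0.1]
grip_width: -0.0002
t 29.85 turn [ 0.002 -0.007  0.016] shift after turn [-0.075 -0.019  1.535] tgt [ 0.4254 -0.2763  0.2291] pos [ 0.4372 -0.2743  0.2894] w -0.0002 F [0.2 0.7 0.1]
```

```bash
python3 -m pendant '[[0,-0.05,0,0.6,0,0,0],[0,0,0,0.6,0,0,0],[0,0,0,0.3,0,0,0],[0,0,0,0,0,0,0],[0,0,0,0,0,0,0]]'
python3 -m pendant '[[0,-0.2,0,0,0,0,0],[0,-0.2,0,0,0,0,0],[0,-0.2,0,0,0,0,0],[0,-0.2,0,0,0,0,0],[0,-0.2,0,0,0,0,0]]'
python3 -m pendant '[[0,-0.2,0,0,0,0,0],[0,-0.2,0,0,0,0,0],[0,-0.2,0,0,0,0,0],[0,-0.2,0,0,0,0,0],[0,-0.2,0,0,0,0,0]]'
python3 -m pendant '[[0,-0.1,0,0,0,0,0],[0,-0.05,0,0,0,0,0],[0,0,0,0,0,0,0],[0,0,0,0,0,0,0]]'
python3 -c "
from h import *
tray(-.0035,.182,.0305)"
```

```text
time: 30.35
position: [0.4245, -0.2763, 0.2317]
eef_rot: [-180.0, -14.0, -174.3]
wrist_force: [-0.2, 0.2, 0.5]
grip_width: 0.0002
time: 30.85
position: [0.4635, -0.2721, 0.2216]
eef_rot: [-180.0, -14.0, -174.3]
wrist_force: [-1.4, -0.2, 0.4]
grip_width: 0.0
time: 31.35
position: [0.5019, -0.2683, 0.2118]
eef_rot: [180.0, -14.0, -174.3]
wrist_force: [-0.3, -0.6, 1.3]
grip_width: 0.0
time: 31.75
position: [0.5068, -0.2679, 0.2106]
eef_rot: [-180.0, -14.0, -174.3]
wrist_force: [-0.3, -0.7, 0.6]
grip_width: -0.0
t 31.75 turn [ 0.001  0.    -0.004] shift after turn [-0.145 -0.005  0.046] tgt [ 0.512  -0.2676  0.2074] pos [ 0.5068 -0.2679  0.2106] w -0.0 F [-0.3 -0.7  0.6]
```

```bash
for i in 1 2 3 4; do python3 -m pendant '[[0,-0.05,0,0,0,0,0],[0,0,0,0,0,0,0],[0,0,0,0,0,0,0]]' | grep -E 'pos|force'; done
```

```text
position: [0.509, -0.2676, 0.2102]
wrist_force: [0.4, 0.3, 0.4]
position: [0.5105, -0.2677, 0.2097]
wrist_force: [-1.9, 0.3, -0.1]
position: [0.5112, -0.2679, 0.2095]
wrist_force: [-6.6, 0.1, 5.5]
position: [0.5118, -0.2681, 0.2092]
wrist_force: [-7.9, 0.9, 8.8]
```

```bash
python3 -m pendant '[[0,0.3,0,0,0,0,0],[0,0.2,0,-0.6,0,0,0],[1,0,0,-0.9,0,0,0],[1,0,0,-0.9,0,0,0],[1,0,0,-0.9,0,0,0]]' | grep pos
python3 -m pendant '[[1,0,0,-0.9,0,-0.93,0],[1,0,0,0,0,-0.93,0],[1,0,0,0,0,-0.94,0],[1,0,0,0,0,0,0.8],[1,0,0,0,0,0,0.8]]' | grep pos
python3 -m pendant '[[1,0,0.5,0,0,0,0.8],[1,0,0.8,0,0,0,0],[1,0,0.8,0,0,0,0],[1,0,0.8,0,0,0,0],[1,0,0.8,0,0,0,0]]' | grep pos
python3 - <<'E'
from h import *
to(.5437,.2689,.31,(180,0,173.7)); snap('top','top2'); tiles('top2')
E
```

```text
position: [0.5277, -0.2654, 0.3429]
position: [0.5358, -0.2649, 0.377]
position: [0.551, -0.1161, 0.3766]
t 34.45 shift units [1.237 9.546 1.672] turn units [0.011 0.025 0.004] pos [ 0.551  -0.1161  0.3766] [1.7995e+02 1.3000e-01 1.7372e+02] w 0.0853 F [ 1.1 -0.2 -0.2]
blue 264 px [149.7 158.3] world [0.5634 0.2664 0.092 ] yaw -6.1 L 0.0735
terra 278 px [278.6 174.7] world [ 0.5078 -0.2074  0.04  ] yaw 8.1 L 0.0812
```

```bash
python3 -m pendant '[[1,0.1,0.8,0,0,0,0],[1,0.1,0.8,0,0,0,0],[1,0.1,0.8,0,0,0,0],[1,0.1,0.8,0,0,0,0],[1,0.1,0.8,0,0,0,0]]' | grep pos
python3 -m pendant '[[1,0.15,0.8,0,0,0,0],[1,0.15,0.8,0,0,0,0],[1,0.15,0.8,0,0,0,0],[1,0.15,0.8,0,0,0,0],[1,0.1,0.8,0,0,0,0]]' | grep pos
python3 -m pendant '[[1,0.04,0.8,0,0,0,0],[1,0,0.75,0.3,0,0,0],[1,0,0,0.7,0,0,0],[1,0,0,0.7,0,0,0],[1,0,0,0,0,0,0]]' | grep pos
python3 - <<'E'
from h import *
snap('wrist','w9')
p=np.load('pics/w9.npz')['pixels'];m=cv2.inRange(cv2.cvtColor(p,cv2.COLOR_RGB2HSV),(105,120,60),(125,255,255));m[330:]=0
k,l,st,c=cv2.connectedComponentsWithStats(m);i=1+st[1:,4].argmax();r=cv2.minAreaRect(np.argwhere(l==i)[:,::-1].astype(np.float32));print(r,st[i])
q=px2w('w9',cv2.boxPoints(r),.092);print(q,q.mean(0));to(.5437,.2689,.247,(180,0,173.7))
E
```

```text
position: [0.5484, 0.045, 0.3767]
position: [0.5378, 0.2072, 0.3767]
position: [0.5415, 0.2674, 0.3041]
((264.0, 259.5), (109.0, 80.0), 90.0) [ 224  205   81  110 8350]
[[0.52661449 0.2514329  0.092     ]
 [0.5315014  0.29741196 0.092     ]
 [0.60431988 0.29258944 0.092     ]
 [0.59899449 0.24174971 0.092     ]] [0.56535757 0.270796   0.092     ]
t 36.05 shift units [-0.03   0.044  1.492] turn units [-0.021 -0.039  0.002] pos [0.5425 0.2674 0.3067] [-179.89   -0.2   173.71] w 0.0855 F [ 0.1 -0.4  0. ]
```

```bash
python3 -m pendant '[[1,-0.03,0.08,0.5,0,0,0],[1,0,0,0.5,0,0,0],[1,0,0,0.47,0,0,0],[1,0,0,0,0,0,0]]' | grep pos
python3 -m pendant '[[0,0,0,0,0,0,0],[0,0,0,0,0,0,0],[0,0,0,0,0,0,0],[0,0,0,0,0,0,0],[0,0,0,0,0,0,0]]'
python3 -m pendant '[[0,0,0,0,0,0,0],[0,0,0,-0.6,0,0,0],[0,0,0,-0.9,0,0,0],[0,0,0,-0.9,0,0,0],[0,0,0,-0.6,0,0,0]]'
python3 -c "
from h import *
to(.5,-.3,.37,(180,0,173.7))"
```

```text
position: [0.5445, 0.2702, 0.249]
time: 36.95
position: [0.5459, 0.2708, 0.2522]
eef_rot: [179.8, 0.2, 173.7]
wrist_force: [-0.7, 0.4, 6.1]
grip_width: 0.0477
time: 37.45
position: [0.5452, 0.2704, 0.3726]
eef_rot: [179.9, 0.2, 173.7]
wrist_force: [0.8, 0.2, -1.5]
grip_width: 0.048
t 37.45 shift units [ -0.444 -14.297   0.039] turn units [ 0.022  0.032 -0.002] pos [0.5452 0.2704 0.3726] [1.7989e+02 1.6000e-01 1.7369e+02] w 0.048 F [ 0.8  0.2 -1.5]
```

```bash
python3 -m pendant '[[0,-0.02,-0.9,0,0,0,0],[0,-0.02,-0.9,0,0,0,0],[0,-0.02,-0.9,0,0,0,0],[0,-0.02,-0.9,0,0,0,0],[0,-0.02,-0.9,0,0,0,0]]' | grep -E 'pos|width'
python3 -m pendant '[[0,-0.02,-0.9,0,0,0,0],[0,-0.02,-0.9,0,0,0,0],[0,-0.02,-0.9,0,0,0,0],[0,-0.02,-0.9,0,0,0,0],[0,-0.02,-0.9,0,0,0,0]]' | grep -E 'pos|width'
python3 -m pendant '[[0,-0.02,-0.9,0,0,0,0],[0,-0.02,-0.9,0,0,0,0],[0,-0.02,-0.9,0,0,0,-0.8],[0,-0.02,-0.9,0,0,0,-0.8],[0,-0.02,-0.9,0,0,0,-0.8]]' | grep -E 'pos|width'
python3 -m pendant '[[0,0,0,0,0,0.93,0],[0,0,0,0,0,0.93,0],[0,0,0,0,0,0.94,0],[0,0,0,0,0,0,0],[0,0,0,0,0,0,0]]'
python3 -c "
from h import *
tray(-.0554,.2195,-.0305)"
```

```text
position: [0.5285, 0.0896, 0.3697]
grip_width: 0.0481
position: [0.5127, -0.0896, 0.3698]
grip_width: 0.0483
position: [0.5044, -0.2692, 0.3697]
grip_width: 0.0484
time: 39.45
position: [0.5053, -0.2676, 0.3693]
eef_rot: [180.0, -13.9, -174.3]
wrist_force: [-0.3, 1.0, -1.5]
grip_width: 0.0483
t 39.45 turn [0.001 0.015 0.005] shift after turn [ 0.196 -1.541  2.95 ] tgt [ 0.4754 -0.3326  0.2567] pos [ 0.5053 -0.2676  0.3693] w 0.0483 F [-0.3  1.  -1.5]
```

```bash
python3 -m pendant '[[0,0.1,-0.77,0.4,0,0,0],[0,0.1,-0.77,0.6,0,0,0],[0,0,0,0.8,0,0,0],[0,0,0,0.8,0,0,0],[0,0,0,0.35,0,0,0]]' | grep pos
python3 -m pendant '[[0,0,0,0.5,0,0,0],[0,0,0,0.2,0,0,0],[0,0,0,0.1,0,0,0],[0,0,0,0,0,0,0],[0,0,0,0,0,0,0]]'
python3 -c "
from h import *
tray(-.0554,.1795,-.0305)"
```

```text
position: [0.4729, -0.3324, 0.2546]
time: 40.45
position: [0.4679, -0.3338, 0.2271]
eef_rot: [-179.9, -13.9, -174.3]
wrist_force: [0.4, 0.1, -2.0]
grip_width: 0.0481
t 40.45 turn [-0.015  0.023  0.   ] shift after turn [-0.005  0.011  0.235] tgt [ 0.4658 -0.3335  0.2179] pos [ 0.4679 -0.3338  0.2271] w 0.0481 F [ 0.4  0.1 -2. ]
```

```bash
python3 -m pendant '[[0,0,0.01,0.15,0,0,0],[0,0,0,0.08,0,0,0],[0,0,0,0.04,0,0,0],[0,0,0,0.02,0,0,0],[0,0,0,0,0,0,0]]'
python3 -m pendant '[[0.75,0,0,0,0,0,0],[0.75,0,0,0,0,0,0],[0.75,0,0,0,0,0,0],[0.75,0,0,0,0,0,0]]'
python3 -m pendant '[[0.75,0,0,-0.5,0,0,0],[0.75,0,0,-0.9,0,0,0],[0,0.5,0,-0.3,0,0,0],[0,0.5,0,0,0,0,0],[0,0,0,0,0,0,0]]' | grep pos
python3 -m pendant '[[0,0,0,0,0,0,0],[0,0,0,0,0,0,0],[0,0,0,0,0,0,0]]' | grep width
python3 -c "
from h import *
tray(-.0905,.182,-.0305)"
```

```text
time: 40.95
position: [0.4654, -0.3335, 0.2181]
eef_rot: [-180.0, -13.9, -174.3]
wrist_force: [-0.8, 3.2, 14.5]
grip_width: 0.0485
time: 41.35
position: [0.4644, -0.3334, 0.2145]
eef_rot: [180.0, -14.0, -174.3]
wrist_force: [0.8, 0.3, -1.1]
grip_width: 0.064
position: [0.4398, -0.3371, 0.2916]
grip_width: -0.0001
t 42.15 turn [ 0.005 -0.007  0.019] shift after turn [-0.079 -0.02   1.539] tgt [ 0.4315 -0.337   0.2291] pos [ 0.4432 -0.335   0.2896] w -0.0001 F [-0.1  0.5 -0.5]
```

```bash
python3 -m pendant '[[0,-0.05,0,0.6,0,0,0],[0,0,0,0.6,0,0,0],[0,0,0,0.3,0,0,0],[0,0,0,0,0,0,0],[0,0,0,0,0,0,0]]' | grep -E 'pos|force'
python3 -m pendant '[[0,-0.2,0,0,0,0,0],[0,-0.2,0,0,0,0,0],[0,-0.2,0,0,0,0,0],[0,-0.2,0,0,0,0,0],[0,-0.2,0,0,0,0,0]]' | grep -E 'pos|force'
python3 -m pendant '[[0,-0.2,0,0,0,0,0],[0,-0.2,0,0,0,0,0],[0,-0.2,0,0,0,0,0],[0,-0.2,0,0,0,0,0],[0,-0.2,0,0,0,0,0]]' | grep -E 'pos|force'
python3 -m pendant '[[0,-0.1,0,0,0,0,0],[0,-0.1,0,0,0,0,0],[0,0,0,0,0,0,0],[0,0,0,0,0,0,0]]' | grep -E 'pos|force'
for i in 1 2 3; do python3 -m pendant '[[0,-0.05,0,0,0,0,0],[0,0,0,0,0,0,0],[0,0,0,0,0,0,0]]' | grep -E 'pos|force'; done
python3 -c "
from h import *
tray(-.0035,.182,-.0305)"
```

```text
position: [0.4303, -0.337, 0.2321]
wrist_force: [0.8, -0.2, 0.2]
position: [0.4693, -0.3328, 0.222]
wrist_force: [-0.5, 0.0, 0.3]
position: [0.5076, -0.3291, 0.2122]
wrist_force: [-0.5, 0.1, 0.8]
position: [0.5147, -0.3284, 0.2105]
wrist_force: [-1.0, 0.1, -0.4]
position: [0.5166, -0.3283, 0.2101]
wrist_force: [-0.1, 0.8, -0.2]
position: [0.5173, -0.3285, 0.2098]
wrist_force: [-5.9, -0.1, 5.3]
position: [0.5179, -0.3287, 0.2097]
wrist_force: [-9.2, 1.4, 7.7]
t 44.95 turn [ 0.021 -0.074 -0.024] shift after turn [-0.018  0.009  0.053] tgt [ 0.5181 -0.3283  0.2074] pos [ 0.5179 -0.3287  0.2097] w -0.0 F [-9.2  1.4  7.7]
```

```bash
python3 -m pendant '[[0,0.3,0,0,0,0,0],[0,0.3,0,-0.6,0,0,0],[0,0.3,0,-0.9,0,0,0],[0,0.3,0,-0.9,0,0,0],[0,0,0,-0.9,0,0,0]]' | grep pos
python3 -m pendant '[[0,0,0.8,-0.9,0,-0.93,0],[0,0,0.8,0,0,-0.93,0],[0,0,0.9,0,0,-0.94,0],[0,0,0.9,0,0,0,0],[0,0,0.9,0,0,0,0]]' | grep pos
python3 -m pendant '[[0,0,0.9,0,0,0,0],[0,0,0.9,0,0,0,0],[0,0,0.9,0,0,0,0],[0,0,0.9,0,0,0,0],[0,0,0.9,0,0,0,0]]' | grep pos
python3 -m pendant '[[0,0,0.9,0,0,0,0],[0,0,0.9,0,0,0,0],[0,0,0.9,0,0,0,0],[0,0,0.9,0,0,0,0],[0,0,0,0,0,0,0]]' | grep pos
python3 -c "
from h import *
snap('top','top3');snap('scene','s4')
p=np.load('pics/top3.npz')['pixels'][145:215,220:345,::-1];q=np.load('pics/s4.npz')['pixels'][165:285,225:355,::-1]
a=cv2.resize(p,None,fx=6,fy=6,interpolation=cv2.INTER_CUBIC);cv2.imwrite('pics/f1.png',a)
b=cv2.resize(q,None,fx=5,fy=5,interpolation=cv2.INTER_CUBIC)[:600];cv2.imwrite('pics/f2.png',b)
"
```

```text
position: [0.5052, -0.3298, 0.3507]
position: [0.4974, -0.1555, 0.3841]
position: [0.4796, 0.0239, 0.384]
position: [0.4639, 0.1725, 0.3835]
```

View pics/f1.png

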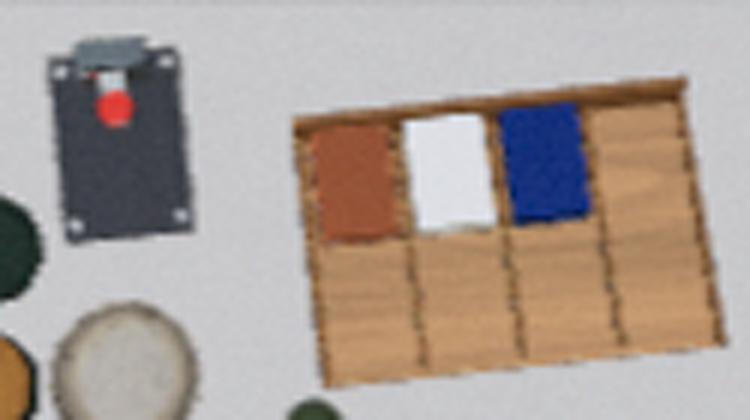

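View pics/f2.png

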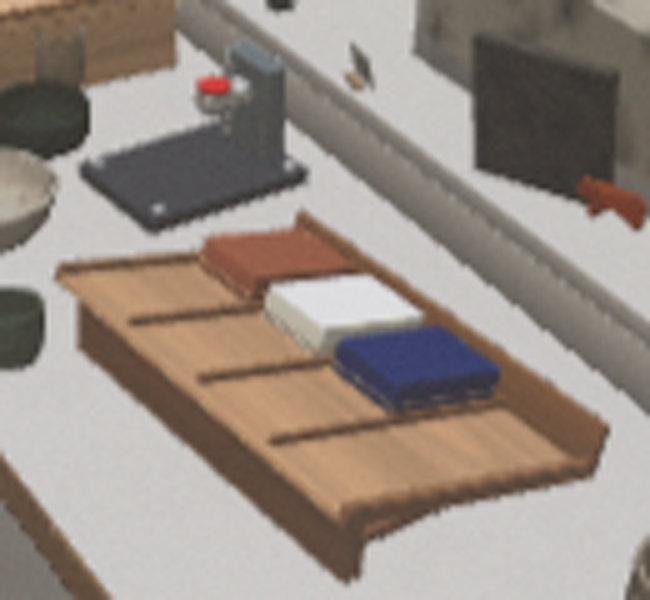

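The final views show three tiles flat, square and evenly against the stop, in line with its slope. The gauge foot is up and the green cup stands where it was. I'm handing in.

```bash
python3 -c "
from h import *
s=env.get_state();print(s['time'],s['wrist_force'],abs(s['qd']).max());print(ticket.job_done())"
```

```text
47.05 [ 0.67398602 -0.57903038  0.03146212] 2.73796366406306
the job is handed in; nothing more can be done
None
```

The job is handed in, at about 47 s on the robot's clock. The hand-in reports no verdict.

- **Gauge check:** I laid the terracotta tile flat on the gauge and pressed the pad until the foot rested on it. It was held there for over a second at about 14 N, then released. The last picture shows the foot back up.
- **Tray:** Terracotta, white and blue each went into their own lane (+91, +30.5 and -30.5 mm). I pushed each one down until contact with the stop raised the push to about 9–12 N. No green tile was present.
- **Last checks:** The final top and scene pictures show all three tiles flat, square and in line along the stop. The green cup is where it started. The mug is out of those two crops, but the arm never went near it. The arm ended clear of everything.
- **Disagreements:**
  - The two camera fits of the tray differed by about 3.5 mm, so I used a middle value, and the tiles fitted.
  - An automatic colour measurement placed the seated terracotta tile about 6 mm short of its expected position. I put that down to its visible end face; the contact force and the pictures show it seated.

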